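Lean the tasting slate and hold the clip open over its edge

ROBOT

A 7-joint arm with a two-finger parallel gripper is mounted at the origin on the work surface. World frame = base frame: x ahead of the robot, y to its left, z up, the work surface at z = 0. Lengths are in m, angles in degrees, forces in N, time in s.
With the tool pointing down it reaches from about 0.425 to 0.825 m from the base axis. Payload 3.6 kg.
Tool frame: the origin (TCP) lies at the very end of the fingers, on their centre line; the grasp point (between the pads) lies 19 mm behind it; z points along the fingers, y is the direction in which the jaws open and shut (so a half turn about z gives the same grasp; the last joint's range is limited). The gripper opens to 93 mm and grips with 3 to 60 N. Pads are 15 mm wide; open, the fingers measure 128 mm over their backs; the gripper's body (75 mm by 188 mm) begins 65 mm behind the grasp point.
Start: joints at [69.929, 35.231, -0.722, 81.555, 0.464, 63.22, -2.315], TCP at [0.207, -0.616, 0.219] pointing down, gripper open.
Joint ranges: [-178.69, 178.69], [-17.37, 117.87], [-77.05, 75.6], [15.02, 138.74], [-78.02, 258.01], [0.78, 113.62], [-162.83, 162.83]. Speed limits (degrees/s): [159.86, 159.86, 180, 180, 180, 180, 180].

INTERFACE

Orientations are given as a 3x3 rotation matrix whose columns are the frame's x, y, z axes.
In Python, from cell import robot, cams, job, spotter gives the robot as it stands.
- The arm moves only by the tool apply_moves, never from a script. Its argument "increments" is a list of rows, each a list of 4 numbers: the shift along the world's x, y, z scaled (see below), then the turn about the world's z scaled (see below). A call has 1 to 12 rows; each row shifts and turns the commanded pose from where the row before left it; what a row does not reach is not made up. The controller multiplies each number of a shift by 60 mm and each number of a turn by 0.08 rad. A row lasts 1/8 s, in which the tool goes at most 62.5 mm and 10.7 degrees, less where a joint would pass 70% of its speed; a pose out of reach is approached as far as the arm can. A call with a number of a shift or a turn outside -1 to 1 is refused whole. A call with a gripper value outside its range is refused whole. "grip" is the opening, from 0 (shut) to 1 (fully open), set as the call begins (left out, the last holds). The fingers move at their own pace and stop on an object; the grip force is fixed at half the most. Time passes only in rows, so rows that do not move let the fingers close. It gives the time, the measured TCP pose, the force and the opening at its end, in the units of the state.
- robot.get_obs(): the state, without advancing time (a new reading comes with each control period).
- cams.grab_frame(name): name is "scene" or "top"; returns (picture, depth): 384x512x3 uint8, red, green, blue; 384x512 float32, m along the optical axis (not along the pixel's ray), 0 where there is no reading.
- cams.camera_model(name): a dict with "mtx" (3x3 intrinsics, pixels), "cam_to_world" (4x4, takes a point from camera to world coordinates). Camera axes: x right, y down, z forward; pixel columns grow to the right and rows downward; lengths in m; the calibration is good to about 2 mm. A picture is of the moment at which its call begins. camera_model takes no time and is no camera call.
- job.finish_job(): hands the job in, once; it reports no verdict.
Trained networks look in the newest picture that a camera, given by its name, has taken for a name from the list of things; names that differ only in an ending like _2 or _b are one class to them, and where a whole thing is asked for, a point or a joint stands for the part that bears it (a point fixed in the world has none). Each returns a list of dicts, best first, with "confidence" (0 to 1); they miss things now and then, are a little off and sometimes report something else, mostly with a low value. They report only what shows in the picture. A call takes as long as a camera call. They do not tell look-alikes from the thing itself.
- spotter.recognise(camera, query): "rect" ([centre column, centre row, width, height] in pixels, round what is visible of it).
- spotter.masks_of(camera, query): "region" (384x512 bool, what is visible of it) and "rect" ([centre column, centre row, width, height] in pixels, round what is visible of it).
- spotter.place_of(camera, query): "at" ([column, row] in pixels: a listed point, or the origin of a listed thing).
The state is a dict: "clock": time; "q": joint angles; "qd": joint speeds; "joint_torque": joint torques, N m; "tcp_pos": TCP position; "eef_rot": TCP orientation; "ft_force": force on the tool from outside, world axes, zero at the start; "torque": the same for the moment, N m; "gripper_width": finger opening in m.
Only numpy, scipy, OpenCV 4.12 (cv2) and the standard library are available. Lean on these libraries where they do the work, as an engineer would, in place of code of your own. Each camera call takes 0.05 s, during which the arm holds its last target.

TASK

Take the slate out of its slot rack and stand it on the counter leaning, about fifteen degrees back, squarely against the middle of the far side of the cork box (the side away from the robot), and let go of it. Then squeeze the spring clip fully open, take it from its rest and hold it there, gaping around the middle of the slate's upper edge with a jaw on either side and the edge well inside the mouth but not pressed by the clip, so that a tasting card can be slipped in. Finish still holding the clip open like this, and leave the bottle, the tumbler and the stopper alone.

Things in the scene. Friction and masses are not known exactly. Their poses are not given: they have to be found in the camera images.
- slate_centre (a point): Centre of the slate: a plain dark grey slab of 300 g, 8 mm thick (its x), 100 mm wide (its y), 150 mm tall (its z), alike front and back. It starts upright in the slot of the rack, standing 10 mm above the counter. Its z axis points to the edge that is up at the start.
- slate_top (a point): Middle of the slate's upper edge, 75 mm above slate_centre along the slate's z.
- slate: The slate, origin at the middle of its lower edge, 75 mm below slate_centre; same axes.
- rack: Fixed dark wooden rack that holds the slate at first: base 70 x 116 x 10 mm, on it two walls 12 mm thick and 34 mm tall (up to 44 mm above the counter) with a 10 mm slot between them. Origin: middle of its underside; the slot runs along its y.
- corkbox: Fixed open box of light wood with corks in it, 80 mm (its x) by 120 mm (its y) by 80 mm tall. Origin: middle of its underside. Its +x face, away from the robot and 40 mm from the origin, is the one against which the slate is leant; the slate rests on that face's upper edge, 80 mm up.
- clip_rest: Fixed wooden rest of the clip: base 80 x 70 x 15 mm with a thin upright 6 mm thick (its x) and 52 mm wide (its y), up to 65 mm above the counter, on which the clip sits astride. Origin: middle of its underside.
- clip_grip (a point): Where to squeeze the steel spring clip: between its two levers, 27 mm above its pivot. z points from jaws to levers, x is the way levers and jaws move. Levers: 38 mm wide along y, ends 21 mm above this point; closed they spread in a V, 53 mm over their ends; squeezed fully they stand parallel, 25 mm over all.
- clip: The clip (70 g), origin on its pivot (dark barrel 12 mm thick, 32 mm long along y), same axes; 71 mm above the counter at the start. Jaws: 44 mm wide along y, ending 45 mm below the pivot. On the rest they are shut, 6 mm apart; fully open they are 35 mm apart at the tips, 19 mm apart 20 mm below the pivot.
- clip_left (a joint): How far each half of the clip has turned open (both turn alike): 0 closed on its rest, 0.32 fully open (a firm stop, levers parallel). The spring needs about 4 to 6 N on each lever; let go, the clip shuts.
- bottle: Green bottle, 62 mm thick, 240 mm tall, standing; origin under its middle. To be left alone.
- tumbler: Glass tumbler, 72 mm wide, 85 mm tall; origin under its middle. To be left alone.
- stopper: Small steel bottle stopper, 38 mm wide, 45 mm tall; origin under its middle. To be left alone.
Mind the look-alikes: they are no part of the job. Leave any red look-alike of the clip alone.

How it is judged (in metres and radians):
On the way:
1. the slate leans against the far side of the cork box, let go and still (angle between slate_centre's own z axis and vertical between 0.12 and 0.45 rad and height (world z) of slate_centre between 0.06 and 0.085 m and x of slate_centre in the frame of corkbox between 0.035 and 0.09 m and y of slate_centre in the frame of corkbox between -0.04 and 0.04 m and angle between the y axis of slate_centre and the y axis of corkbox, either way round below 0.3 rad and contact force between slate and corkbox above 0.05 N and contact force between slate and the fingers below 0.1 N and linear speed of slate below 0.02 m/s), for 0.3 s.
At the end, for the whole second after the job is handed in: Slate released on the counter, leaning 7-26 deg on the cork box's far side, within 40 mm of its middle, 17 deg of square; clip held in the fingers, joint over 0.24, slate edge between the jaws, 10-41 mm above their tips, within 25 mm of the middle, pressed under 2 N (all of step 1 and value of joint clip_left above 0.24 rad and contact force between clip and the fingers above 3 N and contact force between clip and slate below 2 N and linear speed of clip below 0.03 m/s and x of slate_top in the frame of clip_grip between -0.013 and 0.013 m and y of slate_top in the frame of clip_grip between -0.025 and 0.025 m and z of slate_top in the frame of clip_grip between -0.062 and -0.031 m); the arm keeps its last pose, push and grip.
It fails at once if the green bottle is moved or tipped (distance of bottle from where it was at the start of the episode above 0.03 m or angle between bottle's own z axis and vertical above 0.3 rad).
It fails at once if the glass tumbler is moved or tipped (distance of tumbler from where it was at the start of the episode above 0.03 m or angle between tumbler's own z axis and vertical above 0.3 rad).
It fails at once if the bottle stopper is moved or tipped (distance of stopper from where it was at the start of the episode above 0.03 m or angle between stopper's own z axis and vertical above 0.3 rad).
It also fails if it takes over 43 s, if anything falls off the work surface, if the arm or the gripper's body presses on something with over 40 N, if the wrist force passes 120 N, or if a joint passes its speed limit or range.

## Working session

There is one attempt and no reset: what is moved stays moved. The work goes in short steps, Python scripts to look and compute and a tool call to move; the robot and the scene stay as the last step left them, time stands still between calls to the robot, and variables do not carry over. Pictures are saved under pics/ and viewed, and the job is handed in when it is done.

Besides the shell and the picture viewer there is one more tool, called after "Request:" as name([rows], argument=value, ...), one row to a line, values as JSON. apply_moves: Moves the arm, as the interface text tells. Shifts and turns lie within -1 to 1; 1 stands for 60 mm of shift or 0.08 rad of turn. Its arguments: {"type":"object","properties":{"increments":{"type":"array"},"grip":{"type":"number"}},"required":["increments"]}

```bash
mkdir -p pics; ls; cat > h.py <<'E'
import numpy as np,cv2
from cell import robot,cams,job,spotter
def grab(n,f=None):
    p,d=cams.grab_frame(n)
    if f: cv2.imwrite('pics/'+f,cv2.cvtColor(p,cv2.COLOR_RGB2BGR))
    return p,d
def cloud(n,d):
    m=cams.camera_model(n);K=m['mtx'];T=np.array(m['cam_to_world'])
    v,u=np.mgrid[0:d.shape[0],0:d.shape[1]]
    P=np.stack([(u-K[0][2])/K[0][0]*d,(v-K[1][2])/K[1][1]*d,d],-1)
    W=P@T[:3,:3].T+T[:3,3]
    W[d<=0]=np.nan
    return W
E
python3 - <<'E'
from h import *
np.set_printoptions(precision=4,suppress=True)
for n in['scene','top']:
    p,d=grab(n,n+'0.png'); np.save(n+'0.npy',d)
    W=cloud(n,d)
    print(n,np.array(cams.camera_model(n)['cam_to_world']))
    for q in['slate','rack','corkbox','clip_rest','clip','bottle','tumbler','stopper']:
        for r in spotter.masks_of(n,q)[:3]:
            X=W[r['region']];X=X[~np.isnan(X[:,0])]
            print(q,round(r['confidence'],2),np.round(r['rect']),np.nanpercentile(X,[3,97],axis=0).round(3).tolist() if len(X) else '')
print(robot.get_obs())
E
```

```text
pics
scene [[-0.791   0.3794 -0.4799  1.1189]
 [ 0.6114  0.4623 -0.6422  0.8483]
 [-0.0218 -0.8015 -0.5977  0.8272]
 [ 0.      0.      0.      1.    ]]
slate 0.89 [206. 150.  12.  31.] [[0.528, -0.302, 0.049], [0.54, -0.208, 0.161]]
slate 0.46 [300. 217.  16.  28.] [[0.431, 0.143, 0.001], [0.507, 0.255, 0.116]]
rack 0.55 [210. 170.  31.  24.] [[0.509, -0.309, 0.003], [0.569, -0.198, 0.046]]
corkbox 0.56 [247. 186.  36.  40.] [[0.462, -0.101, 0.006], [0.543, 0.019, 0.083]]
clip_rest 0.92 [302. 234.  33.  25.] [[0.444, 0.208, 0.006], [0.523, 0.273, 0.033]]
clip 0.84 [278. 241.  15.  32.] [[0.521, 0.166, 0.001], [0.623, 0.275, 0.09]]
clip 0.76 [304. 212.  16.  32.] [[0.454, 0.212, 0.03], [0.505, 0.255, 0.116]]
clip 0.74 [271. 209.  16.  14.] [[0.473, 0.064, 0.002], [0.546, 0.148, 0.088]]
bottle 0.79 [371. 219.  34.  74.] [[0.361, 0.389, 0.01], [0.401, 0.44, 0.24]]
bottle 0.68 [205. 153.  23.  34.] [[0.527, -0.305, 0.045], [0.54, -0.208, 0.161]]
stopper 0.72 [226. 250.  13.  20.] [[0.704, 0.124, 0.001], [0.739, 0.182, 0.047]]
top [[ 0.0165 -0.9812  0.1925  0.3417]
 [-0.9996 -0.0204 -0.01
[... 918 characters left out ...]
8.] [[0.703, 0.147, 0.006], [0.727, 0.178, 0.046]]
stopper 0.6 [224. 138.  13.  12.] [[0.703, 0.147, 0.005], [0.725, 0.177, 0.046]]
{'clock': 0.9, 'q': array([69.9288, 35.2309, -0.7206, 81.5556,  0.4634, 63.2188, -2.3141]), 'qd': array([-0.0083, -0.0186, -0.0906, -0.0706,  0.1298,  0.0934,  0.0307]), 'joint_torque': array([  0.0007, -45.8822,   0.2091, -16.6036,  -0.0612,   0.0133,
         0.    ]), 'tcp_pos': array([ 0.2068, -0.6162,  0.2186]), 'eef_rot': array([[ 0.948 ,  0.3182,  0.    ],
       [ 0.3182, -0.948 ,  0.0001],
       [ 0.    , -0.    , -1.    ]]), 'ft_force': array([0.1416, 0.3926, 0.3404]), 'torque': array([-0.0543,  0.0171, -0.0151]), 'gripper_width': 0.09339441229641718}
```

```bash
python3 - <<'E'
import cv2
a=cv2.imread('pics/top0.png')[100:290,90:430];cv2.imwrite('pics/top0c.png',cv2.resize(a,None,fx=2.3,fy=2.3,interpolation=3))
a=cv2.imread('pics/scene0.png')[110:300,150:420];cv2.imwrite('pics/scene0c.png',cv2.resize(a,None,fx=2.9,fy=2.9,interpolation=3))
E
```

```text
(no output)
```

View pics/top0c.png

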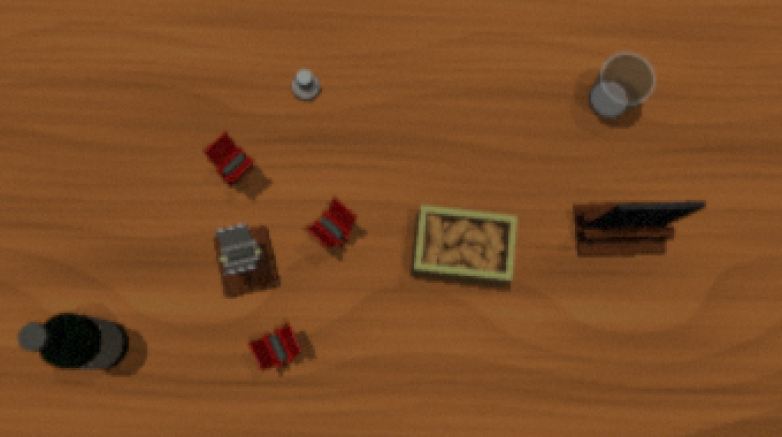

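View pics/scene0c.png

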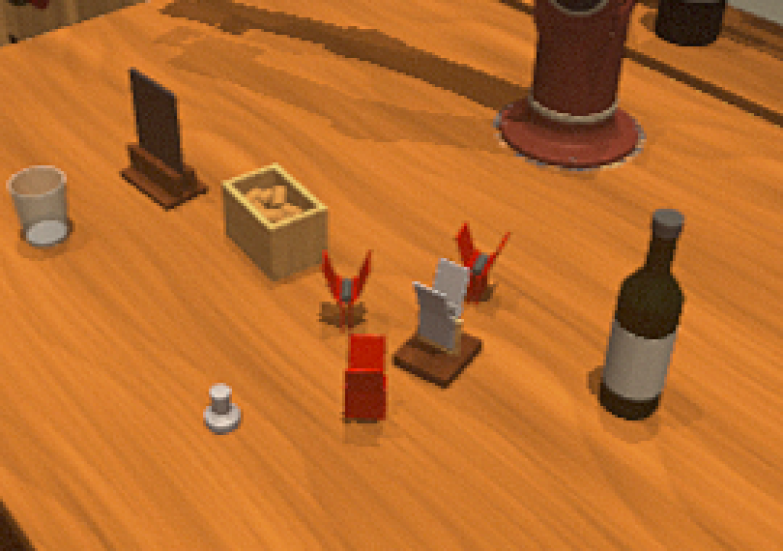

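```bash
python3 - <<'E'
from h import *
np.set_printoptions(precision=4,suppress=True)
W={n:cloud(n,np.load(n+'0.npy')) for n in['scene','top']}
def sel(n,x,y,z):
    w=W[n].reshape(-1,3);m=np.ones(len(w),bool)
    for k,b in enumerate((x,y,z)): m&=(w[:,k]>b[0])&(w[:,k]<b[1])
    return w[m]
def rep(name,P):
    if len(P)<6: print(name,len(P));return
    r=cv2.minAreaRect(P[:,:2].astype(np.float32)*1000)
    print(name,len(P),'z',np.percentile(P[:,2],[2,50,98]),'rect',np.round(r[0],1),np.round(r[1],1),round(r[2],1))
for n in W:
    print(n)
    rep('table',sel(n,(.55,.68),(-.1,.1),(-.02,.02)))
    rep('slate top',sel(n,(.49,.58),(-.33,-.18),(.15,.175)))
    rep('slate',sel(n,(.49,.58),(-.33,-.18),(.055,.175)))
    rep('rackwalls',sel(n,(.47,.6),(-.33,-.18),(.038,.049)))
    rep('rackbase',sel(n,(.47,.6),(-.33,-.18),(.006,.016)))
    rep('box top',sel(n,(.43,.58),(-.13,.04),(.074,.09)))
    rep('rest base',sel(n,(.42,.54),(.18,.29),(.011,.022)))
    rep('clip top',sel(n,(.43,.53),(.19,.28),(.105,.13)))
    rep('clip',sel(n,(.43,.53),(.19,.28),(.07,.13)))
    rep('tumbler',sel(n,(.65,.77),(-.32,-.18),(.01,.1)))
E
```

```text
scene
table 1406 z [-0.002   0.0017  0.0051] rect [615.  -0.] [199.8 129.8] 89.9
slate top 64 z [0.1505 0.1593 0.1632] rect [ 534. -257.] [ 11.2 101. ] 1.5
slate 383 z [0.058  0.114  0.1622] rect [ 533.3 -256.3] [ 13.5 103.5] 4.2
rackwalls 107 z [0.0384 0.045  0.0484] rect [ 533.9 -257.5] [ 35.6 121.5] 3.3
rackbase 141 z [0.0063 0.0112 0.015 ] rect [ 541.2 -258.8] [ 76.8 131.7] 6.5
box top 237 z [0.0743 0.0803 0.0838] rect [498.5 -42.8] [126.3  85.2] 84.1
rest base 286 z [0.0123 0.0163 0.02  ] rect [481.7 235.1] [82.9 71.7] 15.8
clip top 73 z [0.1057 0.1125 0.1178] rect [480.3 232.8] [55.2 37.3] 14.7
clip 247 z [0.0724 0.0968 0.1168] rect [480.5 232.3] [55.2 44.8] 14.4
tumbler 452 z [0.0126 0.0636 0.0876] rect [ 714.8 -250.5] [74.5 68.2] 65.1
top
table 2526 z [-0.0052 -0.001   0.0031] rect [615.    0.1] [130. 200.] 0.1
slate top 134 z [0.153  0.1591 0.1625] rect [ 532.1 -260.6] [  8.6 101.7] 2.9
slate 376 z [0.0577 0.1317 0.1617] rect [ 531.7 -260.4] [  9.  102.2] 2.4
rackwalls 218 z [0.0386 0.0432 0.0472] rect [ 530.9 -260.3] [ 33.9 116.3] 1.2
rackbase 309 z [0.0063 0.0093 0.0149] rect [ 531.8 -259.6] [ 69.9 114.9] 3.1
box top 397 z [0.0747 0.0789 0.0827] rect [498.  -46.2] [120.   80.9] 84.3
rest base 337 z [0.0113 0.014  0.0176] rect [478.2 231. ] [80.2 69.6] 15.3
clip top 58 z [0.1052 0.1123 0.1167] rect [479.5 230.3] [54.6 36.3] 13.7
clip 270 z [0.0708 0.0836 0.1161] rect [479.6 229.9] [54.5 42.8] 14.0
tumbler 534 z [0.0129 0.0573 0.0859] rect [ 713.1 -253.1] [68.9 70.1] 81.8
```

Request:
apply_moves([
  [0.452, 0.497, 0, 1],
  [0.452, 0.497, 0, 1],
  [0.452, 0.497, 0, 1],
  [0.452, 0.497, 0, 1],
  [0.452, 0.497, 0, 1],
  [0.452, 0.497, 0, 1],
  [0.452, 0.497, 0, 1],
  [0.452, 0.497, 0, 1],
  [0.452, 0.497, 0, 1],
  [0.452, 0.497, 0, 1],
  [0.452, 0.497, 0, 1],
  [0.452, 0.497, 0, 1],
], grip=1)

```text
clock: 2.4
tcp_pos: [0.5331, -0.2576, 0.2188]
eef_rot: [[0.281, 0.96, 0.0], [0.96, -0.281, -0.0], [-0.0, 0.0, -1.0]]
ft_force: [0.4, -0.7, -0.8]
gripper_width: 0.093
```

Request:
apply_moves([
  [0, 0, 0, 1],
  [0, 0, 0, 1],
  [0, 0, 0, 1],
  [0, 0, 0, 1],
  [0, 0, 0, 0.14],
  [0, 0, 0, 0],
])

```text
clock: 3.15
tcp_pos: [0.5322, -0.2585, 0.2187]
eef_rot: [[-0.043, 0.999, 0.0], [0.999, 0.043, -0.0], [-0.0, 0.0, -1.0]]
ft_force: [-0.2, -0.2, 1.1]
gripper_width: 0.0934
```

Aligned; descend 87 mm and close.

Request:
apply_moves([
  [0, 0, -0.5, 0],
  [0, 0, -0.5, 0],
  [0, 0, -0.45, 0],
  [0, 0, 0, 0],
])

```text
clock: 3.65
tcp_pos: [0.5307, -0.2579, 0.1298]
eef_rot: [[-0.044, 0.999, -0.005], [0.999, 0.044, 0.002], [0.002, -0.004, -1.0]]
ft_force: [-0.0, 0.5, 0.1]
gripper_width: 0.0932
```

Request:
apply_moves([
  [0, 0, 0, 0],
  [0, 0, 0, 0],
  [0, 0, 0, 0],
  [0, 0, 0, 0],
  [0, 0, 0, 0],
  [0, 0, 0, 0],
], grip=0)

```text
clock: 4.4
tcp_pos: [0.5322, -0.2583, 0.1317]
eef_rot: [[-0.044, 0.999, -0.0], [0.999, 0.044, 0.0], [0.0, -0.0, -1.0]]
ft_force: [-0.1, -0.2, -0.3]
gripper_width: 0.0377
```

Request:
apply_moves([
  [0, 0, 0, 0],
  [0, 0, 0, 0],
  [0, 0, 0, 0],
  [0, 0, 0, 0],
  [0, 0, 0, 0],
])

```text
clock: 5.03
tcp_pos: [0.533, -0.2583, 0.1316]
eef_rot: [[-0.045, 0.999, 0.002], [0.999, 0.045, -0.0], [-0.0, 0.002, -1.0]]
ft_force: [2.0, -0.6, -2.0]
gripper_width: 0.0075
```

Request:
apply_moves([
  [0, 0, 0.3, 0],
  [0, 0, 0.45, 0],
  [0.15, 0, 0.3, 0],
  [0.18, 0.2, 0.05, 0],
  [0.18, 0.4, 0, 0],
  [0, 0.5, 0, -0.3],
  [0, 0.6, 0, -0.4],
  [0, 0.6, 0, -0.4],
  [0, 0.5, 0, -0.4],
  [0, 0.4, 0, -0.31],
  [0, 0.26, 0, 0],
  [0, 0, 0, 0],
])

```text
clock: 6.52
tcp_pos: [0.5623, -0.0488, 0.1969]
eef_rot: [[0.097, 0.995, -0.002], [0.995, -0.097, 0.001], [0.001, -0.002, -1.0]]
ft_force: [-0.1, -0.2, -3.6]
gripper_width: 0.0079
```

```bash
cat > look.py <<'E'
import sys
from h import *
np.set_printoptions(precision=4,suppress=True)
t=sys.argv[1]
ims=[]
for n in['scene','top']:
    p,d=grab(n);np.save(n+t+'.npy',d)
    c=p[110:260,170:370] if n=='scene' else p[140:290,170:370]
    ims.append(cv2.resize(c,None,fx=2,fy=2,interpolation=3))
cv2.imwrite('pics/L%s.png'%t,cv2.cvtColor(np.hstack(ims),cv2.COLOR_RGB2BGR))
o=robot.get_obs();print(o['clock'],o['tcp_pos'],o['ft_force'],o['q'],o['gripper_width'])
E
python3 look.py 1
```

```text
6.625 [ 0.5626 -0.052   0.1971] [-0.2975 -0.6536 -3.965 ] [ 16.1447  30.1134 -20.3112  97.2156  12.3682  54.9505 -14.6146] 0.0075535161408117535
```

View pics/L1.png

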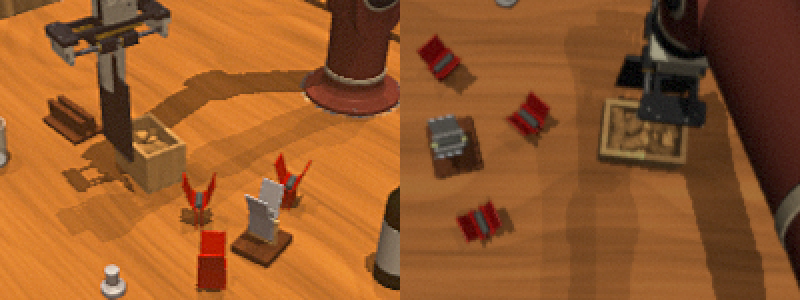

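```bash
python3 - <<'E'
from h import *
np.set_printoptions(precision=4,suppress=True)
for n in['scene','top']:
    w=cloud(n,np.load(n+'1.npy')).reshape(-1,3)
    for z0,z1 in((.068,.1),(.1,.14),(.14,.165)):
        m=(w[:,0]>.545)&(w[:,0]<.60)&(abs(w[:,1]+.05)<.08)&(w[:,2]>z0)&(w[:,2]<z1)
        P=w[m]
        if len(P)>5:
            print(n,len(P),cv2.minAreaRect(P[:,:2].astype(np.float32)*1000),np.median(P,0),np.percentile(P,[1,99],axis=0)[:,2])
E
```

```text
scene 72 ((564.3060913085938, -46.18830871582031), (96.08357238769531, 8.442744255065918), 88.09500122070312) [ 0.5648 -0.0392  0.0877] [0.0778 0.0997]
scene 145 ((564.7110595703125, -45.79175567626953), (102.43783569335938, 8.493014335632324), 87.9264907836914) [ 0.565  -0.0372  0.1203] [0.1004 0.1393]
scene 92 ((564.5201416015625, -48.59794235229492), (104.15713500976562, 6.845998764038086), 86.86534118652344) [ 0.5652 -0.0408  0.1517] [0.1402 0.1639]
top 54 ((556.6784057617188, -53.08023452758789), (96.38960266113281, 2.0770206451416016), 83.85293579101562) [ 0.5578 -0.0421  0.0874] [0.0727 0.0994]
top 105 ((556.4693603515625, -51.97100830078125), (98.26702880859375, 5.821656703948975), 81.31822204589844) [ 0.5566 -0.0515  0.1189] [0.1004 0.1398]
top 37 ((556.5071411132812, -48.6851806640625), (91.5406494140625, 7.052516460418701), 79.95618438720703) [ 0.5594 -0.0239  0.1513] [0.1407 0.1642]
```

Request:
apply_moves([
  [0, 0, -0.4, 0],
  [0, 0, -0.4, 0],
  [0, 0, -0.25, 0],
  [0, 0, -0.12, 0],
  [0, 0, -0.05, 0],
  [0, 0, 0, 0],
])

```text
clock: 7.38
tcp_pos: [0.5633, -0.0508, 0.1249]
eef_rot: [[0.1, 0.995, 0.001], [0.995, -0.1, -0.0], [0.0, 0.001, -1.0]]
ft_force: [-0.2, -0.1, -4.1]
gripper_width: 0.0077
```

Request:
apply_moves([
  [0, 0, -0.03, 0],
  [0, 0, -0.02, 0],
  [0, 0, 0, 0],
])

```text
clock: 7.75
tcp_pos: [0.563, -0.0508, 0.1216]
eef_rot: [[0.1, 0.995, 0.0], [0.995, -0.1, -0.0], [-0.0, 0.0, -1.0]]
ft_force: [1.2, 0.1, -2.7]
gripper_width: 0.008
```

Request:
apply_moves([
  [0, 0, -0.01, 0],
  [0, 0, 0, 0],
])

```text
clock: 8.0
tcp_pos: [0.5631, -0.0508, 0.1216]
eef_rot: [[0.1, 0.995, 0.001], [0.995, -0.1, -0.0], [-0.0, 0.001, -1.0]]
ft_force: [-0.5, -0.4, 3.0]
gripper_width: 0.0077
```

Request:
apply_moves([
  [0, 0, 0, 0],
  [0, 0, 0, 0],
  [0, 0, 0, 0],
  [0, 0, 0, 0],
  [0, 0, 0, 0],
], grip=0.45)

```text
clock: 8.62
tcp_pos: [0.5629, -0.0507, 0.1208]
eef_rot: [[0.1, 0.995, -0.0], [0.995, -0.1, 0.0], [0.0, -0.0, -1.0]]
ft_force: [0.2, 0.1, 0.2]
gripper_width: 0.0418
```

```bash
python3 look.py 2
```

```text
8.725 [ 0.5629 -0.0507  0.1208] [ 0.2936 -0.3526  0.1229] [ 14.789   35.3512 -18.5721 102.0913  15.1025  44.9975 -17.1031] 0.04192812837380154
```

View pics/L2.png

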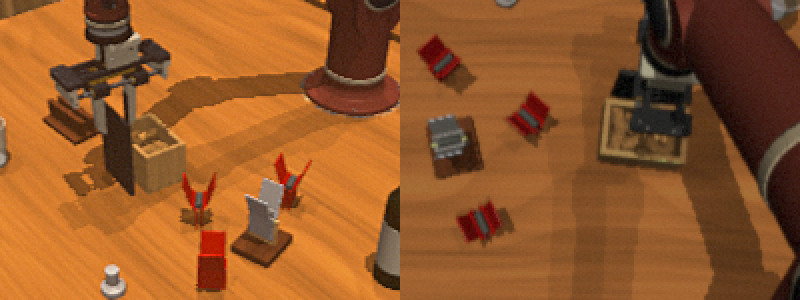

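Request:
apply_moves([
  [0, 0, 0.1, 0],
  [0, 0, 0.1, 0],
  [0, 0, 0, 0],
  [0, 0, 0, 0],
  [-0.08, 0.008, 0, 0],
  [-0.08, 0.008, 0, 0],
  [-0.06, 0.006, 0, 0],
  [-0.05, 0.005, 0, 0],
  [0, 0, 0, 0],
], grip=0.24)

```text
clock: 9.85
tcp_pos: [0.5462, -0.0491, 0.1328]
eef_rot: [[0.1, 0.995, -0.001], [0.995, -0.1, -0.0], [-0.0, -0.001, -1.0]]
ft_force: [0.3, 0.1, 0.2]
gripper_width: 0.0223
```

Request:
apply_moves([
  [-0.06, 0.006, 0, 0],
  [-0.06, 0.006, 0, 0],
  [-0.06, 0.006, 0, 0],
  [-0.06, 0.006, 0, 0],
  [-0.06, 0.006, 0, 0],
  [-0.06, 0.006, 0, 0],
  [0, 0, 0, 0],
])

```text
clock: 10.72
tcp_pos: [0.5248, -0.0469, 0.1329]
eef_rot: [[0.1, 0.995, -0.0], [0.995, -0.1, 0.0], [-0.0, -0.0, -1.0]]
ft_force: [-0.6, 0.6, 0.3]
gripper_width: 0.0222
```

```bash
python3 look.py 3
```

```text
10.825 [ 0.5252 -0.047   0.1329] [-0.3268  0.6191  0.7023] [ 15.5217  31.6446 -19.1522 107.4231  14.5387  43.2832 -17.4032] 0.02228055700810747
```

View pics/L3.png

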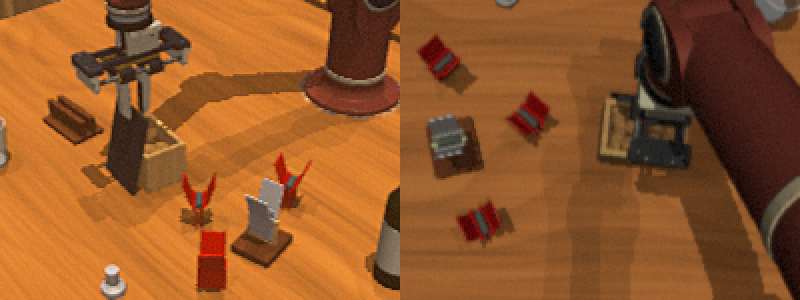

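Request:
apply_moves([
  [0, 0, 0, 0],
  [0, 0, 0.2, 0],
  [0, 0, 0.4, 0],
  [0, 0, 0.5, 0],
], grip=0.4)

```text
clock: 11.32
tcp_pos: [0.5249, -0.0469, 0.1999]
eef_rot: [[0.1, 0.995, -0.001], [0.995, -0.1, 0.0], [0.0, -0.001, -1.0]]
ft_force: [0.3, -0.5, -0.1]
gripper_width: 0.0371
```

Request:
apply_moves([
  [0, 0.2, 0.2, 0.2],
  [-0.05, 0.4, 0, 0.5],
  [-0.1, 0.6, 0, 0.6],
  [-0.1, 0.7, 0, 0.6],
  [-0.1, 0.7, 0, 0.6],
  [-0.1, 0.7, 0, 0.6],
  [-0.1, 0.6, 0, 0.6],
  [-0.1, 0.5, 0, 0.69],
  [-0.1, 0.24, 0, 0],
  [0, 0, 0, 0],
], grip=1)

```text
clock: 12.58
tcp_pos: [0.4785, 0.2327, 0.2102]
eef_rot: [[-0.251, 0.968, -0.002], [0.968, 0.251, -0.0], [0.0, -0.002, -1.0]]
ft_force: [-0.4, -0.4, -0.2]
gripper_width: 0.0929
```

```bash
python3 look.py 4; cat > sl.py <<'E'
import sys
from h import *
np.set_printoptions(precision=4,suppress=True)
t=sys.argv[1]
for n in['scene','top']:
    w=cloud(n,np.load(n+t+'.npy')).reshape(-1,3)
    c=np.array([.4983,-.0445]) if len(sys.argv)<3 else 0
    a=np.radians(-5.8);b=np.array([np.cos(a),np.sin(a)]);e=np.array([-b[1],b[0]])
    xy=w[:,:2]-c;u=xy@b;v=xy@e
    for z0,z1 in((.01,.03),(.03,.05),(.05,.07),(.09,.11),(.11,.125),(.125,.138),(.138,.155)):
        m=(u>0.01)&(u<.10)&(abs(v)<.075)&(w[:,2]>z0)&(w[:,2]<z1)
        if m.sum()>5: print(n,z0,m.sum(),'u',np.percentile(u[m],[2,50,98]),'v',np.percentile(v[m],[2,98]),'z',w[m,2].max())
    m=(u>0.01)&(u<.10)&(abs(v)<.075)&(w[:,2]>.09)&(w[:,2]<.16)
    if m.sum()>20:
        A=np.c_[u[m],v[m],w[m,2]];C=A.mean(0);nn=np.linalg.svd(A-C)[2][2];print('normal',nn*np.sign(nn[0]),C)
E
python3 sl.py 4
```

```text
12.675 [0.4801 0.2302 0.2104] [0.0215 0.6664 1.3513] [ -9.2331  27.5014 -27.9816 101.1252  15.3605  55.2518 -29.0952] 0.09314663559834614
scene 0.01 129 u [0.0135 0.0609 0.0656] v [-0.0426  0.0625] z 0.029796695544915153
scene 0.03 139 u [0.0116 0.056  0.0611] v [-0.0457  0.0629] z 0.049842011645288786
scene 0.05 141 u [0.0124 0.0513 0.0565] v [-0.0449  0.063 ] z 0.06975307270652908
scene 0.09 96 u [0.0379 0.0434 0.0469] v [-0.0446  0.0516] z 0.10998830029451667
scene 0.11 67 u [0.0337 0.0389 0.0424] v [-0.0454  0.0502] z 0.12428196822962256
scene 0.125 58 u [0.0324 0.036  0.0386] v [-0.0467  0.0512] z 0.1377210274321775
scene 0.138 83 u [0.0253 0.0323 0.0364] v [-0.0461  0.0506] z 0.1511624928615598
normal [0.9681 0.0168 0.25  ] [0.0377 0.0063 0.1223]
top 0.01 7 u [0.0119 0.057  0.0627] v [-0.0239  0.0583] z 0.02814596048980933
top 0.03 58 u [0.0115 0.0288 0.0586] v [-0.054   0.0582] z 0.04987111925616716
top 0.05 251 u [0.0104 0.0213 0.0477] v [-0.0536  0.0479] z 0.06948849734858797
top 0.09 8 u [0.0349 0.0419 0.0451] v [-0.0284  0.0476] z 0.10976043494130572
top 0.138 116 u [0.0244 0.0281 0.0319] v [-0.0502  0.0464] z 0.1500246538859309
normal [0.9505 0.0052 0.3106] [ 0.0294 -0.0004  0.1418]
```

View pics/L4.png

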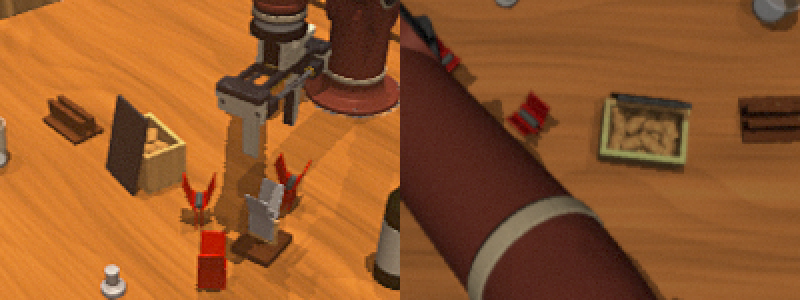

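Request:
apply_moves([
  [0, 0.02, -0.5, 0],
  [0, 0, -0.6, 0],
  [0, 0, -0.6, 0],
  [0, 0, -0.4, 0],
  [0, 0, -0.09, 0],
  [0, 0, 0, 0],
])

```text
clock: 13.42
tcp_pos: [0.4807, 0.2319, 0.0797]
eef_rot: [[-0.246, 0.969, 0.0], [0.969, 0.246, -0.0], [-0.0, 0.0, -1.0]]
ft_force: [-0.2, -0.2, 0.2]
gripper_width: 0.0928
```

```bash
python3 look.py 5
```

```text
13.525 [0.481  0.2327 0.0805] [-0.2241 -0.3803 -1.3509] [-13.2391  37.2205 -22.9501 108.9733  22.4969  38.1079 -35.5798] 0.09298098484638329
```

View pics/L5.png

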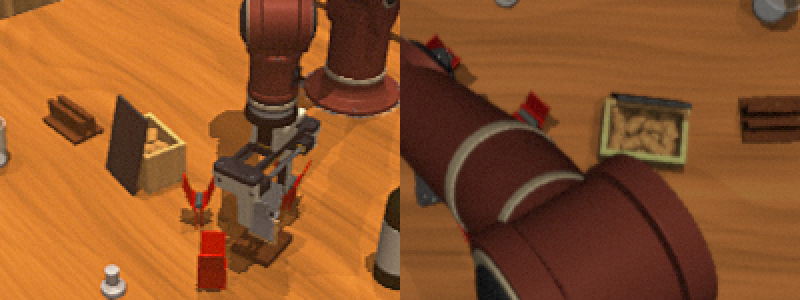

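Fingers straddle the levers. Squeeze.

Request:
apply_moves([
  [0, 0, 0, 0],
  [0, 0, 0, 0],
  [0, 0, 0, 0],
  [0, 0, 0, 0],
  [0, 0, 0, 0],
  [0, 0, 0, 0],
  [0, 0, 0, 0],
  [0, 0, 0, 0],
], grip=0)

```text
clock: 14.52
tcp_pos: [0.4809, 0.2334, 0.0807]
eef_rot: [[-0.248, 0.969, 0.002], [0.969, 0.248, 0.001], [0.001, 0.003, -1.0]]
ft_force: [0.2, 0.0, 6.7]
gripper_width: 0.0246
```

Request:
apply_moves([
  [0, 0, 0, 0],
  [0, 0, 0, 0],
  [0, 0, 0, 0],
])

```text
clock: 14.9
tcp_pos: [0.4809, 0.2334, 0.0807]
eef_rot: [[-0.248, 0.969, 0.002], [0.969, 0.248, 0.001], [0.001, 0.003, -1.0]]
ft_force: [-1.0, -0.1, 5.9]
gripper_width: 0.0242
```

Request:
apply_moves([
  [0, 0, 0.2, 0],
  [0, 0, 0.4, 0],
  [0, 0, 0.5, 0],
  [0, 0, 0.6, 0],
  [0, 0, 0.5, 0],
  [0, 0, 0.3, 0],
  [0, 0, 0, 0],
])

```text
clock: 15.78
tcp_pos: [0.4805, 0.2331, 0.2309]
eef_rot: [[-0.248, 0.969, 0.003], [0.969, 0.248, 0.001], [0.001, 0.003, -1.0]]
ft_force: [0.0, -0.4, -0.6]
gripper_width: 0.0241
```

Request:
apply_moves([
  [0.05, -0.2, 0, -0.3],
  [0.08, -0.4, 0, -0.5],
  [0.1, -0.5, 0, -0.6],
  [0.1, -0.5, 0, -0.6],
  [0.1, -0.5, 0, -0.6],
  [0.1, -0.5, 0, -0.6],
  [0.1, -0.5, 0, -0.6],
  [0.07, -0.45, 0, -0.586],
  [0.07, -0.4, 0, 0],
  [0, -0.2, 0, 0],
  [0, 0, 0, 0],
  [0, 0, 0, 0],
])

```text
clock: 17.27
tcp_pos: [0.5259, -0.0151, 0.2293]
eef_rot: [[0.098, 0.995, -0.001], [0.995, -0.098, 0.001], [0.001, -0.001, -1.0]]
ft_force: [-0.9, 0.5, -0.9]
gripper_width: 0.0243
```

```bash
python3 look.py 6;python3 sl.py 6; python3 - <<'E'
from h import *
p,d=grab('scene');cv2.imwrite('pics/z6.png',cv2.cvtColor(cv2.resize(p[80:220,170:310],None,fx=4,fy=4,interpolation=3),cv2.COLOR_RGB2BGR))
E
```

```text
17.375 [ 0.5261 -0.015   0.2295] [ 0.1827 -0.3521 -0.1181] [ 14.2755  24.8595 -21.8482 100.6782  10.7581  56.5222 -17.3198] 0.02431327548309964
scene 0.01 142 u [0.014  0.0607 0.0665] v [-0.042   0.0637] z 0.029912701344551818
scene 0.03 130 u [0.0134 0.0565 0.0624] v [-0.0442  0.064 ] z 0.049662455846683495
scene 0.05 154 u [0.0115 0.0508 0.0577] v [-0.0469  0.0626] z 0.06991147000872067
scene 0.09 94 u [0.0374 0.0434 0.0472] v [-0.0461  0.0505] z 0.10986739410204838
scene 0.11 69 u [0.0341 0.0394 0.0429] v [-0.0455  0.0525] z 0.12493587119419103
scene 0.125 65 u [0.0317 0.0358 0.0387] v [-0.049   0.0522] z 0.13794893858924195
scene 0.138 77 u [0.0255 0.0317 0.0358] v [-0.045   0.0504] z 0.15058290461724422
normal [0.9665 0.0083 0.2564] [0.0377 0.006  0.1223]
top 0.03 32 u [0.0142 0.0283 0.0323] v [-0.0539  0.0583] z 0.04994355856942789
top 0.05 96 u [0.0113 0.019  0.0323] v [-0.0537  0.0582] z 0.06969896407656717
```

View pics/z6.png

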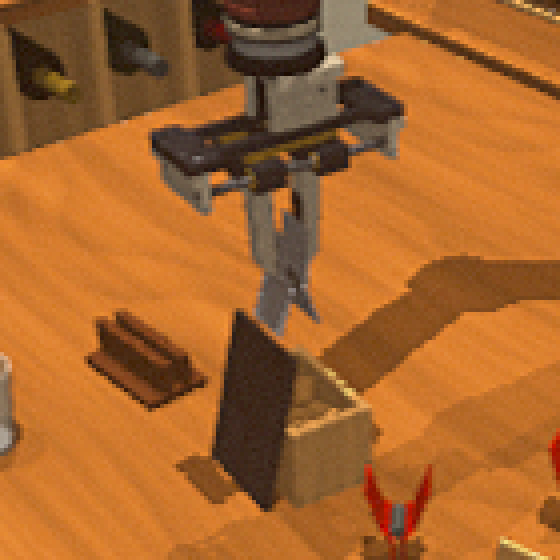

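Request:
apply_moves([
  [0.01, -0.2, 0, 0],
  [0.01, -0.24, 0, 0],
  [0, -0.1, 0, 0],
  [0, 0, 0, 0],
  [0, 0, 0, 0],
])

```text
clock: 18.05
tcp_pos: [0.5274, -0.0483, 0.2294]
eef_rot: [[0.1, 0.995, -0.0], [0.995, -0.1, 0.001], [0.001, -0.0, -1.0]]
ft_force: [-0.5, 0.2, -0.3]
gripper_width: 0.0246
```

```bash
python3 look.py 7; python3 - <<'E'
from h import *
np.set_printoptions(precision=4,suppress=True)
p,d=grab('scene');cv2.imwrite('pics/z7.png',cv2.cvtColor(cv2.resize(p[80:220,170:310],None,fx=4,fy=4,interpolation=3),cv2.COLOR_RGB2BGR))
t=robot.get_obs()['tcp_pos'];print(t)
w=cloud('scene',np.load('scene7.npy')).reshape(-1,3)
c=np.array([.4983,-.0445]);a=np.radians(-5.8);b=np.array([np.cos(a),np.sin(a)]);e=np.array([-b[1],b[0]])
u=(w[:,:2]-c)@b;v=(w[:,:2]-c)@e
print('tcp uv',(t[:2]-c)@b,(t[:2]-c)@e)
for z0 in np.arange(.12,.25,.008):
    m=(abs(u-.028)<.045)&(abs(v)<.06)&(w[:,2]>z0)&(w[:,2]<z0+.008)
    if m.sum()>3: print(round(z0,3),m.sum(),'u',np.percentile(u[m],[2,25,50,75,98]),'v',np.percentile(v[m],[2,98]))
for q in['clip_grip','clip','slate_top']:
    print(q,[(round(r['confidence'],2),np.round(r['at'],1)) for r in spotter.place_of('scene',q)[:4]])
m=cams.camera_model('scene');Ti=np.linalg.inv(m['cam_to_world']);K=np.array(m['mtx'])
for s in([*t[:2],t[2]+.0175],[*t[:2],t[2]-.0095],[*(c+.0275*b),.146]):
    x=K@(Ti@np.r_[s,1])[:3];print(x[:2]/x[2])
E
```

```text
18.15 [ 0.5275 -0.0482  0.2295] [0.4155 0.5311 0.1845] [ 17.566   25.1141 -21.5033 100.1867  10.6944  56.7104 -13.6752] 0.024296673431882316
[ 0.5274 -0.0482  0.2295]
tcp uv 0.02936534476582629 -0.0007209171508278116
0.12 43 u [0.0326 0.0359 0.0374 0.0391 0.0408] v [-0.0472  0.0515]
0.128 32 u [0.0313 0.0344 0.0356 0.0366 0.0389] v [-0.0432  0.0493]
0.136 42 u [0.0291 0.033  0.0342 0.0353 0.0368] v [-0.0442  0.0495]
0.144 48 u [0.0247 0.0283 0.0313 0.0324 0.0348] v [-0.0468  0.0508]
0.176 20 u [0.0113 0.012  0.0463 0.0472 0.048 ] v [-0.0209  0.0194]
0.184 25 u [0.013  0.0149 0.0442 0.0452 0.0464] v [-0.0206  0.0218]
0.192 29 u [0.0158 0.0391 0.0412 0.0431 0.0452] v [-0.02    0.0205]
0.2 25 u [0.0178 0.0362 0.038  0.0392 0.0406] v [-0.0206  0.0204]
0.208 22 u [0.0203 0.0342 0.0358 0.037  0.0386] v [-0.0225  0.0202]
0.216 18 u [0.0184 0.0249 0.0303 0.0361 0.037 ] v [-0.0153  0.0208]
0.224 31 u [0.0164 0.018  0.0218 0.0295 0.0403] v [-0.0196  0.0187]
0.232 25 u [0.0064 0.0175 0.0187 0.0395 0.0499] v [-0.0178  0.0179]
0.24 35 u [0.0022 0.0178 0.0192 0.0479 0.0546] v [-0.0152  0.0155]
0.248 36 u [0.003  0.0177 0.02   0.0478 0.0559] v [-0.0147  0.0172]
clip_grip [(0.78, array([277. , 234.1])), (0.69, array([320.2, 193.3])), (0.59, array([269.9, 203. ])), (0.53, array([234.4, 139.2]))]
clip [(0.75, array([273.9, 242.1])), (0.72, array([236.6, 143.4])), (0.57, array([314.1, 204.1])), (0.47, array([268.8, 212.4]))]
slate_top [(0.7, array([236.1, 160.8]))]
[234.3235 137.4693]
[234.7745 144.7148]
[236.5281 163.5478]
```

View pics/z7.png

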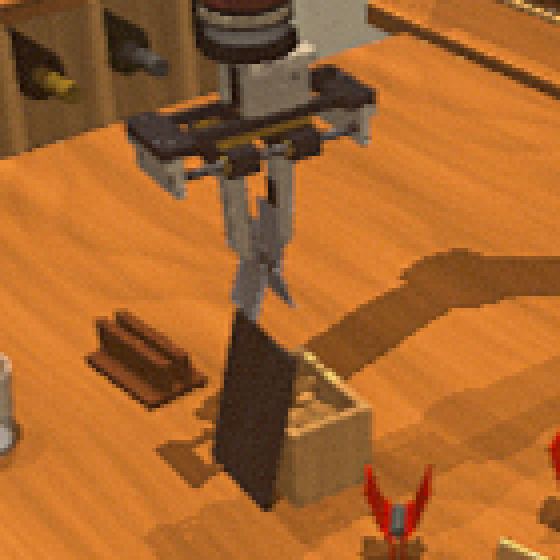

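Request:
apply_moves([
  [0, 0, -0.15, 0],
  [0, 0, -0.15, 0],
  [0, 0, -0.15, 0],
  [0, 0, -0.15, 0],
  [0, 0, -0.12, 0],
  [0, 0, -0.1, 0],
  [0, 0, 0, 0],
  [0, 0, 0, 0],
])

```text
clock: 19.35
tcp_pos: [0.5277, -0.0487, 0.1805]
eef_rot: [[0.1, 0.995, 0.001], [0.995, -0.1, 0.0], [0.0, 0.001, -1.0]]
ft_force: [0.7, -0.2, -0.6]
gripper_width: 0.0246
```

```bash
python3 look.py 8; python3 - <<'E'
from h import *
np.set_printoptions(precision=4,suppress=True)
p,d=grab('scene');cv2.imwrite('pics/z8.png',cv2.cvtColor(cv2.resize(p[90:210,180:300],None,fx=5,fy=5,interpolation=3),cv2.COLOR_RGB2BGR))
t=robot.get_obs()['tcp_pos'];print(t)
w=cloud('scene',np.load('scene8.npy')).reshape(-1,3)
c=np.array([.4983,-.0445]);a=np.radians(-5.8);b=np.array([np.cos(a),np.sin(a)]);e=np.array([-b[1],b[0]])
u=(w[:,:2]-c)@b;v=(w[:,:2]-c)@e
print('tcp uv',(t[:2]-c)@b,(t[:2]-c)@e)
for z0 in np.r_[.01,.03,.05,np.arange(.10,.2,.006)]:
    for nm,s in(('clip',(abs(v)<.018)),('side',(abs(v)>.026)&(abs(v)<.055))):
        m=(abs(u-.035)<.045)&s&(w[:,2]>z0)&(w[:,2]<z0+.006)
        if m.sum()>3: print(nm,round(z0,3),m.sum(),'u',np.percentile(u[m],[2,25,50,75,98]))
E
```

```text
19.45 [ 0.5277 -0.0488  0.1806] [ 0.2216  0.371  -0.2346] [ 16.7518  28.2856 -20.5078 103.9554  12.5311  49.9327 -15.359 ] 0.023953145025048965
[ 0.5277 -0.0487  0.1806]
tcp uv 0.029669825156395577 -0.0012537554895489045
clip 0.01 9 u [0.0633 0.0644 0.0653 0.0662 0.0679]
side 0.01 20 u [0.0387 0.053  0.0639 0.0658 0.0669]
clip 0.03 8 u [0.0583 0.059  0.0594 0.0607 0.0613]
side 0.03 20 u [0.0378 0.0494 0.0578 0.0596 0.0622]
clip 0.05 9 u [0.0523 0.0537 0.055  0.0561 0.0579]
side 0.05 17 u [0.0394 0.0529 0.054  0.0552 0.0584]
clip 0.1 9 u [0.0409 0.0427 0.0437 0.0442 0.0447]
side 0.1 13 u [0.0379 0.0419 0.0434 0.045  0.0451]
clip 0.106 10 u [0.0396 0.0404 0.0415 0.0422 0.0439]
side 0.106 17 u [0.0375 0.0395 0.0413 0.0424 0.0453]
clip 0.112 9 u [0.0383 0.04   0.0407 0.0414 0.0421]
side 0.112 13 u [0.0326 0.0375 0.0393 0.04   0.0426]
clip 0.118 4 u [0.0358 0.0382 0.0391 0.0397 0.0411]
side 0.118 8 u [0.0333 0.0373 0.0381 0.0393 0.041 ]
clip 0.124 5 u [0.01   0.0108 0.0373 0.0396 0.045 ]
side 0.124 11 u [0.0319 0.0349 0.0365 0.038  0.0386]
clip 0.13 16 u [0.0113 0.0302 0.0447 0.0468 0.0482]
side 0.13 16 u [0.0306 0.0336 0.0354 0.0358 0.0381]
clip 0.136 15 u [0.0149 0.0252 0.0447 0.0449 0.0476]
side 0.136 10 u [0.0265 0.0312 0.0342 0.0349 0.0355]
clip 0.142 19 u [0.0158 0.0312 0.0417 0.0433 0.0442]
side 0.142 15 u [0.0264 0.0301 0.0316 0.0342 0.0349]
clip 0.148 14 u [0.0185 0.0342 0.0405 0.0411 0.0431]
side 0.148 7 u [0.0278 0.0293 0.0306 0.0307 0.0322]
clip 0.154 15 u [0.0192 0.037  0.0385 0.0401 0.0414]
clip 0.16 14 u [0.0237 0.0351 0.0369 0.0382 0.0396]
clip 0.166 8 u [0.0193 0.023  0.0323 0.0366 0.0371]
clip 0.172 20 u [0.0184 0.0216 0.0251 0.029  0.0396]
clip 0.178 15 u [0.0166 0.0184 0.0191 0.0263 0.0422]
clip 0.184 18 u [0.0059 0.0179 0.0189 0.0404 0.0499]
clip 0.19 20 u [0.0059 0.0185 0.0292 0.0467 0.0549]
clip 0.196 24 u [0.003  0.0171 0.0195 0.0486 0.0547]
```

View pics/z8.png

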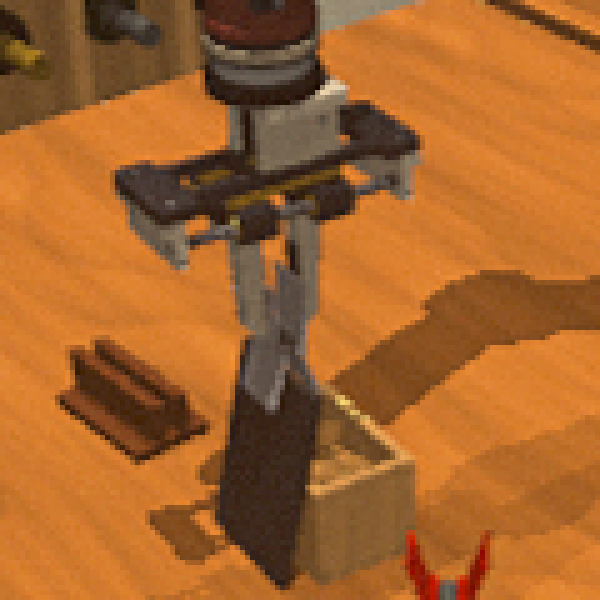

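View pics/L8.png

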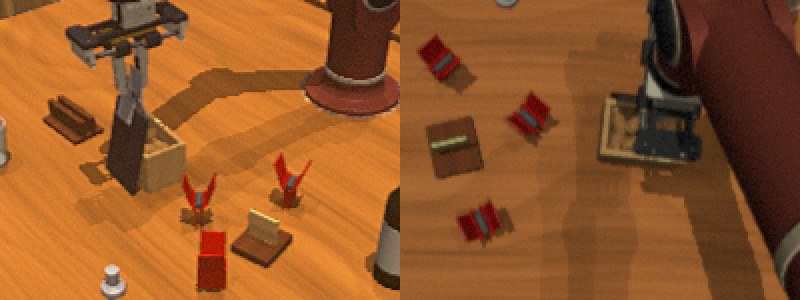

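```bash
python3 -c "
from h import *
print(job.finish_job()); o=robot.get_obs(); print(o['clock'],o['gripper_width'],o['ft_force'])"
```

```text
the job is handed in; nothing more can be done
None
the job is handed in; nothing more can be done
```

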